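# Free the slide stage's brake and push it to the marked stop

## Task

Bring the slide stage on the bench rail to its viewing position: press down the sprung black thumb pad in the middle of the slider to free its brake and, keeping it pressed, push the slider along the rail until it rests against the marked stop, the one with the upright pointed cone. Then let the pad come up so that the brake holds again. Do not drag the slider with the brake on, and leave the loose things around the rail where they are.

Things in the scene. Friction and masses are not known exactly. Their poses are not given: they have to be found in the camera images.
- rail: Fixed aluminium bench rail with scale ticks, 320 mm long, 50 mm wide (60 mm at its grey end feet), bar top 25 mm high. Origin: middle of its underside on the table; its y axis runs along the rail, x across it (away from the robot, up to about 17 degrees turned), z up.
- slider (a joint): Position (m) of the slider along the rail's +y, 0 at the rail's middle. Grey carriage 76 mm long, 58 mm wide; a shoulder 8 mm thick at either end rises to 54 mm; the pad sits in the 60 mm gap between them. On its far side a platform with a glass slide, 42 mm wide, 32 mm high. Slides with 1 to 3 N; with the brake on holds against about 15 N.
- brake_pad (a joint): How far the thumb pad is pressed (m): 0 up (brake on), 0.008 fully down on its hard stop. It takes about 4 N at 2 mm, 5 to 6 N at 5 mm. The brake is free from 3 mm on; 4 to 7 mm is a good depth to keep while pushing. A fingertip may slip along the pad to a shoulder before the slider follows.
- pad_top (a point): Centre of the top of the thumb pad, a ribbed black pad 50 mm (across the rail) x 52 mm (along the rail) in the middle of the slider; 46 mm above the table when up, it sinks and slides with the pad. It is the slider's middle too: 38 mm from either end face.
- marked_stop: The marked stop: aluminium block clamped fast over the rail, 20 mm long, 56 mm wide, 40 mm high, small clamp knob in front, with an upright pointed white cone on top (18 mm wide, tip at 72 mm). Origin: under its middle, at table height, on the rail's centre line; axes as the rail's. It may be on either side of the slider. When the slider rests against it, pad_top is 48 mm from this origin horizontally.
- plain_stop: The other stop, the same block and knob but flat on top with only a small screw, on the other side of the slider. Origin and axes likewise.
- oil_bottle: Bystander, stands loose near the rail and is to be left alone: brown dropper bottle, 28 mm wide, 60 mm high, on the robot's side of the rail. Origin: centre of its underside.
- carton_slides: Bystander, stands loose near the rail and is to be left alone: carton 56 x 82 x 34 mm on the robot's side. Origin: centre of its underside.
- forceps: Bystander, stands loose near the rail and is to be left alone: slim steel forceps lying along the rail on the robot's side, 14 x 126 x 9 mm. Origin: centre of its underside.
- dropper_2: Bystander, stands loose near the rail and is to be left alone: small white dropper bottle, 25 mm wide, 60 mm high, on the far side. Origin: centre of its underside.
- carton_cover: Bystander, stands loose near the rail and is to be left alone: small carton 45 x 60 x 18 mm on the far side. Origin: centre of its underside.
- dropper_4: Bystander, stands loose near the rail and is to be left alone: small white dropper bottle, 24 mm wide, 52 mm high, on the far side. Origin: centre of its underside.

How it is judged (in metres and radians):
On the way, in this order (a step that is already met when the one before it is completed fails the run):
1. the thumb pad is pressed at least 2 mm, with the slider still away from the marked stop (value of joint brake_pad above 0.002 m and horizontal distance between pad_top and marked_stop above 0.056 m), for 0.1 s.
2. with the pad still pressed the slider comes to rest against the marked stop (value of joint brake_pad above 0.0015 m and horizontal distance between pad_top and marked_stop below 0.0508 m), for 0.1 s.
At the end, for the whole second after the job is handed in: The slider rests against the marked stop (gap under about 3 mm), at rest, and the thumb pad is up again (pressed less than 1 mm) (horizontal distance between pad_top and marked_stop below 0.0508 m and value of joint brake_pad below 0.001 m and velocity of joint slider between -0.005 and 0.005 m/s); the robot touches nothing.
It fails at once if the slider, away from its start and from the marked stop, is dragged (faster than 15 mm/s) with the brake on (pad pressed less than 0.5 mm) (value of joint brake_pad below 0.0005 m and distance of pad_top from where it was at the start of the episode above 0.005 m and horizontal distance between pad_top and marked_stop above 0.0508 m and (velocity of joint slider above 0.015 m/s or velocity of joint slider below -0.015 m/s)).
It fails at once if a loose bystander is lifted, carried or pushed more than 20 mm (distance of any of oil_bottle, carton_slides, forceps, dropper_2, carton_cover, dropper_4 from where it was at the start of the episode above 0.02 m).
It also fails if it takes over 32 s, if anything falls off the work surface, if the arm or the gripper's body presses on something with over 40 N, if the wrist force passes 120 N, or if a joint passes its speed limit or range.

## Robot

A 6-joint arm with a two-finger parallel gripper is mounted at the origin on a cart in front of the work surface, level with it; the furniture and walls round the work are solid. World frame = base frame: x ahead of the robot, y to its left, z up, the work surface at z = 0. Lengths are in mm, angles in rad, forces in N, time in s.
With the tool pointing down it reaches from about 275 to 825 mm from the base axis. Payload 5.2 kg.
Tool frame: the origin (TCP) lies at the very end of the fingers, on their centre line; the grasp point (between the pads) lies 19 mm behind it; z points along the fingers, y is the line along which they close (so a half turn about z gives the same grasp; the last joint's range is limited). The gripper opens to 93 mm and grips with 3 to 60 N. Pads are 15 mm wide; open, the fingers measure 128 mm over their backs; the gripper's body (75 mm by 188 mm) begins 65 mm behind the grasp point.
Start: joints at [1.086, 0.259, 1.535, -0, 1.348, -0.203], TCP at [152.924, 528.317, 218.653] pointing down, gripper open.
Joint ranges: [-3.14, 3.14], [-0.91, 2.08], [0.19, 2.58], [-1.22, 4.36], [0.22, 2.71], [-3.12, 3.12]. Speed limits (rad/s): [2.57, 2.57, 3.14, 3.14, 3.14, 3.14].

## Interface

Orientations are given as [roll, pitch, yaw] about the fixed x, y, z axes, in that order (R = Rz(yaw) Ry(pitch) Rx(roll)).
In Python, from bench import robot gives the robot as it stands. The module is installed in compiled form; this text tells all that it offers. Calls block until the motion is done:
- robot.move_ptp(position, orientation): joint-space move of the TCP to a pose.
- robot.move_linear(position, ori=None, speed=150, f_stop=None): straight line of the TCP; ori=None keeps the orientation; speed is the mean speed in mm/s. With f_stop (N) it stops when the force on the tool has changed by that much, and returns True; else False.
- robot.move_j(angles): joint-space move.
- robot.move_gripper(opening): opening from 0.0 (shut) to 1.0 (fully open); the grip force is fixed at half the most; returns when the fingers have stopped.
- robot.sleep(seconds).
- robot.inverse_kinematics(position, orientation): joint angles nearest the present ones, or None.
- robot.get_image(name): name is "side" or "top"; returns a dict with "img" (384x512x3 uint8, blue, green, red), "fovy" (degrees; the focal length in pixels is half the picture's height over the tangent of half this angle, whatever the lens; pixels are square), "cx", "cy" (the principal point, pixels), "k1" (the pictures are not rectified: a ray, as slopes to the right and down, at radius r is drawn at 1 + k1 r^2 times it, then the intrinsics apply), "eye" and "orientation" of the camera in the world. Camera axes: x right, y down, z forward; pixel columns grow to the right and rows downward; lengths in mm; the calibration is good to about 2 mm. A picture is of the moment at which its call begins. There is no depth.
A pose or a line that the arm cannot do raises robot.MotionError and nothing moves.
- robot.hand_in(): hands the job in; it is judged then, once.
Readings, each from a call of its own:
- robot.current_t(): time.
- robot.current_qpos(): joint angles.
- robot.current_joint_vel(): joint speeds.
- robot.current_joint_efforts(): joint torques, N m.
- robot.current_tcp_pos(): TCP position.
- robot.current_eef_rot(): TCP orientation.
- robot.current_contact_force(): force on the tool from outside, world axes, zero at the start.
- robot.current_ft_torque(): the same for the moment, N m.
- robot.current_gripper_width(): opening from 0.0 (shut) to 1.0 (fully open).
- robot.current_finger_force(): force on a finger pad.
Only numpy, scipy, OpenCV 4.12 (cv2) and the standard library are available. Lean on these libraries where they do the work, as an engineer would, in place of code of your own. Each camera call takes 0.05 s, during which the arm holds its last target. There are 200 camera calls.

## Working session

There is one attempt and no reset: what is moved stays moved. The work goes in short steps, each a Python script; the robot and the scene stay as the last script left them, time stands still between calls to the robot, and variables do not carry over. Pictures are saved under pics/ and viewed, at most 10 in all, crops included, and the job is handed in when it is done.

```bash
mkdir -p pics; cat > h.py <<'E'
import numpy as np, cv2
from bench import robot
from scipy.spatial.transform import Rotation as R
def K(d):
    f=d["img"].shape[0]/2/np.tan(np.radians(d["fovy"])/2)
    return f
def ray(d,u,v):
    f=K(d); x=np.array([(u-d["cx"])/f,(v-d["cy"])/f]); s=x.copy()
    for _ in range(30): s=x/(1+d["k1"]*(s@s))
    o=np.array(d["orientation"])
    M=o if o.shape==(3,3) else R.from_euler('xyz',o).as_matrix()
    return np.array(d["eye"],float), M@np.array([s[0],s[1],1])
def plane(d,u,v,z):
    e,r=ray(d,u,v); return e+r*(z-e[2])/r[2]
def tri(a,pa,b,pb):
    A=[];B=[]
    e1,r1=ray(a,*pa); e2,r2=ray(b,*pb)
    t=np.linalg.lstsq(np.c_[r1,-r2],e2-e1,rcond=None)[0]
    p,q=e1+t[0]*r1,e2+t[1]*r2
    return (p+q)/2,np.linalg.norm(p-q)
E
python3 - <<'E'
from h import *
import pickle
for n in("top","side"):
    d=robot.get_image(n); pickle.dump(d,open(n+".pkl","wb")); print(n,{k:v for k,v in d.items() if k!="img"})
    cv2.imwrite(f"pics/{n}0.png",cv2.resize(d["img"],(800,600),interpolation=cv2.INTER_CUBIC))
E
```

```text
top {'fovy': 55.19667413794439, 'cx': 257.26984754335587, 'cy': 189.3283053723719, 'k1': -0.10040278456322738, 'eye': array([513.74016226, 129.71917101, 910.31626986]), 'orientation': array([-3.11644633, -0.03565202, -1.5407465 ])}
side {'fovy': 43.76678729797415, 'cx': 260.3650705616812, 'cy': 188.73457301070582, 'k1': -0.17484490869790542, 'eye': array([ 571.78860313, -609.48620905,  523.84191002]), 'orientation': array([-2.15673892e+00, -6.73047215e-04,  2.12444612e-02])}
```

View pics/top0.png

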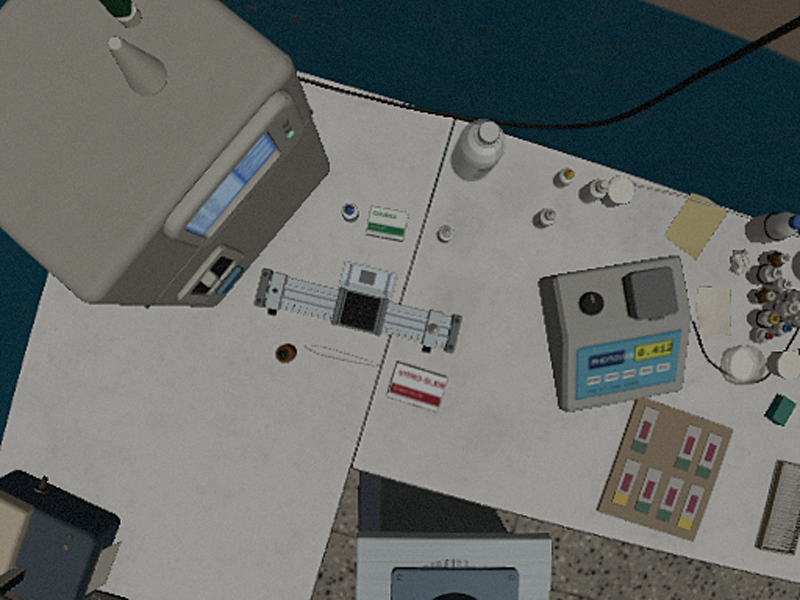

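View pics/side0.png

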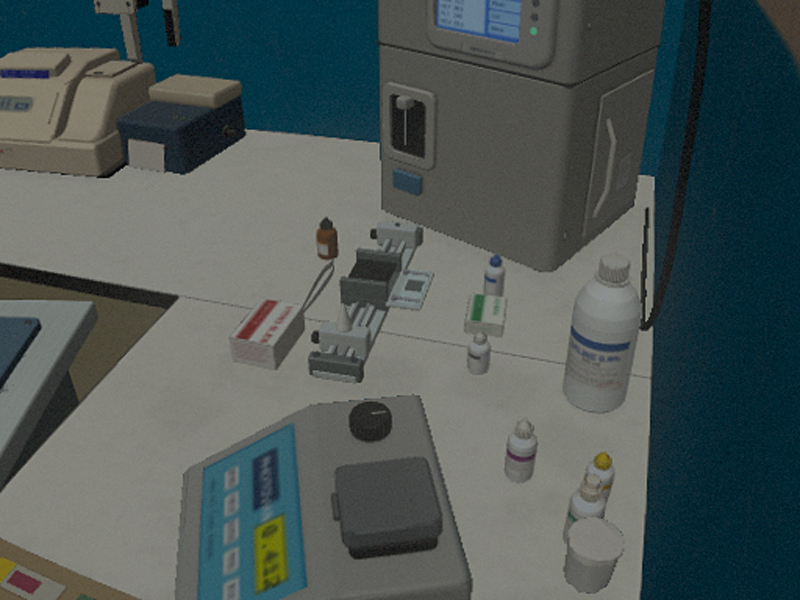

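The top view shows the black pad at about (360,311) and the cone stop to its right at (432,325). The side view confirms it, with the cone tip at (345,306), so the push goes towards −y. I'll measure these next.

```bash
python3 - <<'E'
from h import *
import pickle
T=pickle.load(open("top.pkl","rb"));S=pickle.load(open("side.pkl","rb"))
def blob(d,box,th):
    x0,y0,x1,y1=box; g=cv2.cvtColor(d["img"],cv2.COLOR_BGR2GRAY)[y0:y1,x0:x1]
    m=(g<th).astype(np.uint8); m=cv2.morphologyEx(m,cv2.MORPH_OPEN,np.ones((3,3)))
    n,l,s,c=cv2.connectedComponentsWithStats(m); i=1+np.argmax(s[1:,4])
    ct=max(cv2.findContours((l==i).astype(np.uint8),cv2.RETR_EXTERNAL,cv2.CHAIN_APPROX_NONE)[0],key=cv2.contourArea)
    r=cv2.minAreaRect(ct); print("blob",s[i],c[i]+[x0,y0],r)
    return c[i]+[x0,y0],cv2.boxPoints(r)+[x0,y0]
c,b=blob(T,(205,175,260,225),60)
print("pad",plane(T,*c,46)); print(np.array([plane(T,*p,46) for p in b]))
# rough picks (800-wide /1.5625)
s=1.5625
print("feet",plane(T,264/s,290/s,30),plane(T,455/s,333/s,30))
print("cone",tri(T,(432/s,326/s),S,(345/s,306/s)))
for n,p in dict(oil=(286,353),carton=(417,386),drop2=(349,211),cover=(386,223),d4=(446,233)).items(): print(n,plane(T,p[0]/s,p[1]/s,30).round())
a=cv2.resize(T["img"][160:235,155:305],(800,400),interpolation=cv2.INTER_CUBIC)
z=cv2.resize(S["img"][135:250,190:290],(522,600),interpolation=cv2.INTER_CUBIC)
cv2.imwrite("pics/tc.png",cv2.convertScaleAbs(a,alpha=1.5)); cv2.imwrite("pics/sc.png",cv2.convertScaleAbs(z,alpha=1.5))
E
```

```text
blob [ 13  12  26  25 479] [230.10438413 198.91649269] ((25.06065559387207, 23.867212295532227), (22.503114700317383, 21.472436904907227), 13.240518569946289)
pad [511.91208523 162.70887187  46.        ]
[[492.59855371 193.67605518  46.        ]
 [542.00997352 183.72496376  46.        ]
 [531.48789309 131.90404279  46.        ]
 [482.0441037  141.93747909  46.        ]]
feet [539.20700097 310.6491286   30.        ] [482.11744496  15.62532773  30.        ]
cone (array([491.95624762,  54.71286284,  67.54671396]), np.float64(1.7248910398686148))
oil [444. 274.  30.]
carton [399.  72.  30.]
drop2 [665. 185.  30.]
cover [648. 127.  30.]
d4 [636.  34.  30.]
```

View pics/tc.png

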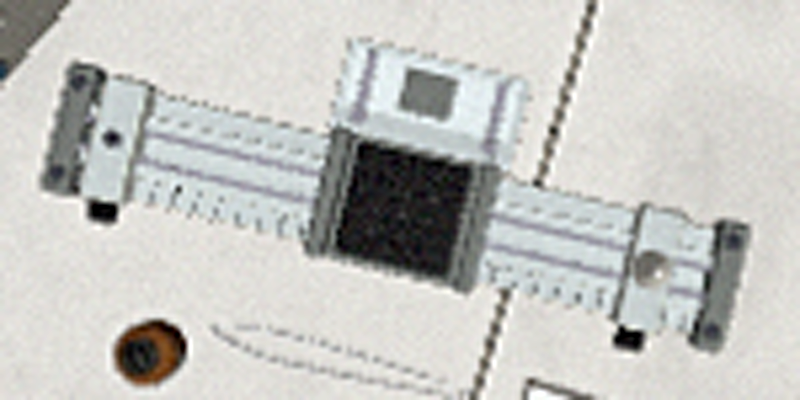

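View pics/sc.png

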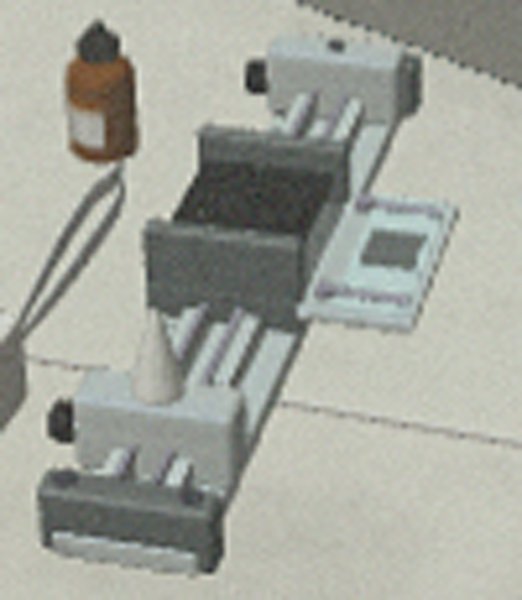

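The crops confirm the layout: pad at crop (405,205), cone at (653,268), and nothing in the gap. The rail is turned about 11° and the slider has about 62 mm to travel. Next I'll check the big instruments' clearance and the IK, then approach in an inner arc.

```bash
python3 - <<'E'
from h import *
import pickle
T=pickle.load(open("top.pkl","rb"));S=pickle.load(open("side.pkl","rb")); s=1.5625
print("analyzer base",plane(S,382/s,210/s,0).round(),plane(S,547/s,271/s,0).round())
for p in((120,520),(105,595),(20,470)): print("instr",plane(T,p[0]/s,p[1]/s,60).round())
print(robot.current_t(),robot.current_eef_rot(),robot.current_gripper_width())
a=np.radians(11); u=np.array([-np.sin(a),-np.cos(a),0]); P=np.array([511.5,162.7,0])+12*u
for y in(np.pi/2-a,-np.pi/2-a):
    for q in((110,400,230),(410,150,180),(*P[:2],60)): 
        j=robot.inverse_kinematics(list(map(float,q)),[np.pi,0,y]); print(round(y,2),q,None if j is None else np.round(j,2))
E
```

```text
analyzer base [512. 414.   0.] [742. 242.   0.]
instr [185. 515.  60.]
instr [ 65. 540.  60.]
instr [252. 676.  60.]
0.1 [-3.13996814e+00 -3.40988185e-04  2.85977665e+00] 0.999949260161403
1.38 (110, 400, 230) [ 1.03  0.    1.81 -0.    1.33  1.22]
1.38 (410, 150, 180) [ 0.09  0.09  1.85 -0.    1.21  0.29]
1.38 (np.float64(509.2102920554815), np.float64(150.92047379862802), 60) [ 0.08  0.39  1.78 -0.    0.97  0.27]
-1.76 (110, 400, 230) [ 1.03  0.    1.81  0.    1.33 -1.92]
-1.76 (410, 150, 180) [ 0.09  0.09  1.85  0.    1.21 -2.86]
-1.76 (np.float64(509.2102920554815), np.float64(150.92047379862802), 60) [ 0.08  0.39  1.78 -0.    0.97 -2.87]
```

```bash
python3 - <<'E'
from h import *
a=np.radians(11); u=np.array([-np.sin(a),-np.cos(a),0]); P=np.array([511.5,162.7,0])+12*u
o=[np.pi,0,np.pi/2-a]
robot.move_linear([110,400,240]); robot.move_ptp([410,150,180],o); robot.move_gripper(0.0)
robot.move_ptp([P[0],P[1],75],o)
print(robot.current_t(),robot.current_tcp_pos(),robot.current_contact_force(),robot.current_gripper_width())
import pickle
for n in("top","side"):
    d=robot.get_image(n); pickle.dump(d,open(n+"1.pkl","wb"))
S=d; z=cv2.resize(S["img"][115:250,180:300],(533,600),interpolation=cv2.INTER_CUBIC)
cv2.imwrite("pics/s1.png",cv2.convertScaleAbs(z,alpha=1.5))
E
```

```text
4.7167 [508.45826912 150.93827174  74.97165904] [ 0.52976377 -1.1442878  -0.42144703] 0.002445687554680622
```

View pics/s1.png

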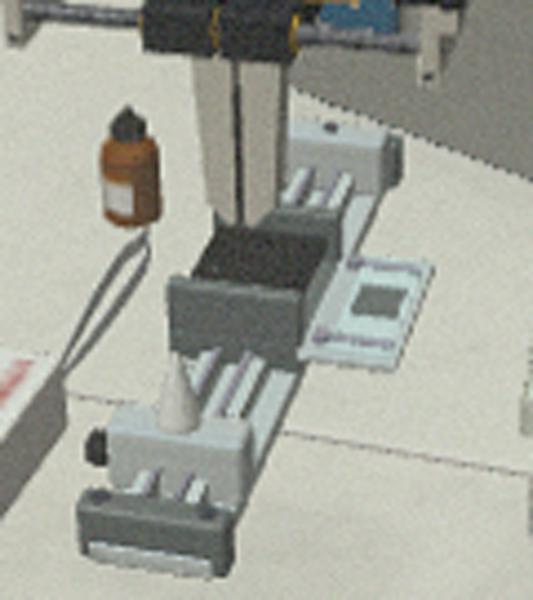

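The closed fingertip is over the pad, at crop (240,222). I'll project its landing point into both views before pressing.

```bash
python3 - <<'E'
from h import *
import pickle
S=pickle.load(open("side1.pkl","rb"))
def proj(d,p):
    M=R.from_euler('xyz',d["orientation"]).as_matrix(); c=M.T@(np.array(p)-d["eye"]); s=c[:2]/c[2]
    s=s*(1+d["k1"]*(s@s)); return s*K(d)+[d["cx"],d["cy"]]
k=600/135
for p in([508.46,150.94,75],[508.46,150.94,46],[511.5,162.7,46],[508.46-4.4,150.94-22.6,46]): print(p,((proj(S,p)-[180,115])*k).round())
# pad centre from the side view (dark pixels between the shoulders)
S0=pickle.load(open("side.pkl","rb")); g=cv2.cvtColor(S0["img"],cv2.COLOR_BGR2GRAY)
x0,y0,x1,y1=222,163,260,183
m=(g[y0:y1,x0:x1]<45).astype(np.uint8); n,l,s,c=cv2.connectedComponentsWithStats(m); i=1+np.argmax(s[1:,4]); st=s[i]; print(st,c[i]+[x0,y0])
for q in((st[0]+x0,st[1]+y0),(st[0]+st[2]+x0,st[1]+st[3]+y0),tuple(c[i]+[x0,y0])): print(q,plane(S0,*q,46).round(1))
E
```

```text
[508.46, 150.94, 75] [243. 214.]
[508.46, 150.94, 46] [245. 273.]
[511.5, 162.7, 46] [254. 259.]
[504.06, 128.34, 46] [231. 302.]
[  2   3  30  15 227] [238.57709251 172.74449339]
(np.int32(224), np.int32(166)) [484.2 188.9  46. ]
(np.int32(254), np.int32(181)) [544.5 136.   46. ]
(np.float64(238.5770925110132), np.float64(172.7444933920705)) [514.2 164.5  46. ]
```

```bash
python3 - <<'E'
from h import *
a=np.radians(11); u=np.array([-np.sin(a),-np.cos(a),0]); P=np.array([512.5,162.7,0])+8*u
robot.move_linear([P[0],P[1],54],speed=60)
f0=robot.current_contact_force()
r=robot.move_linear([P[0],P[1],38],speed=15,f_stop=2.0)
zc=robot.current_tcp_pos()[2]; print(r,zc,robot.current_contact_force()-f0,robot.current_t())
if r and 42<zc<49:
    robot.move_linear([P[0],P[1],zc-4.5],speed=15); robot.sleep(.2)
    print(robot.current_tcp_pos(),robot.current_contact_force()-f0,robot.current_t())
S=robot.get_image("side"); z=cv2.resize(S["img"][115:250,180:300],(533,600),interpolation=cv2.INTER_CUBIC)
cv2.imwrite("pics/s2.png",cv2.convertScaleAbs(z,alpha=1.5))
E
```

```text
True 44.261007220207134 [-0.55357145  0.80559576  2.85923841] 6.0083
[511.03839847 154.81471709  40.07208015] [-2.13427924 -0.52721107  6.06248453] 6.65
```

View pics/s2.png

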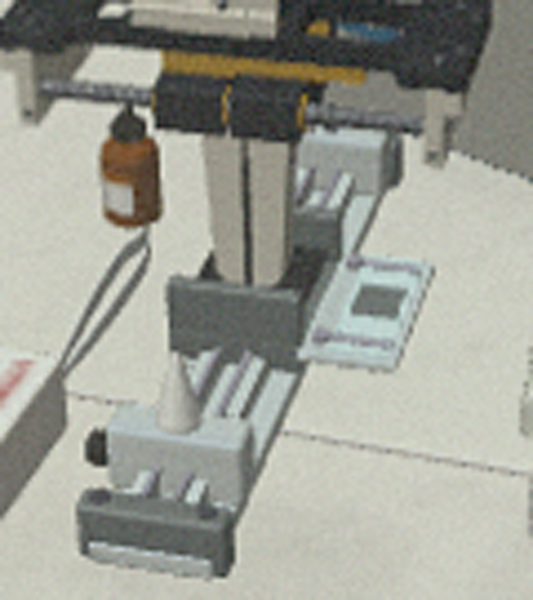

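The tip sits in the gap on the pad with about 6 N, so it is pressed roughly 5–6 mm. Next is the push along the rail.

```bash
python3 - <<'E'
from h import *
a=np.radians(11); u=np.array([-np.sin(a),-np.cos(a),0]); p0=np.array(robot.current_tcp_pos())
f0=robot.current_contact_force()
r=robot.move_linear(list(p0+92*u),speed=30,f_stop=9)
robot.sleep(.4)
p=np.array(robot.current_tcp_pos()); print(r,p,(p-p0)@u,robot.current_contact_force()-f0,robot.current_t())
T=robot.get_image("top"); S=robot.get_image("side")
z=cv2.resize(S["img"][115:250,180:300],(533,600),interpolation=cv2.INTER_CUBIC)
cv2.imwrite("pics/s3.png",cv2.convertScaleAbs(z,alpha=1.5))
E
```

```text
True [496.58556958  78.27455556  40.57198497] 77.88875339779021 [ 0.54998916  4.70757088 -1.48588085] 9.4083
```

View pics/s3.png

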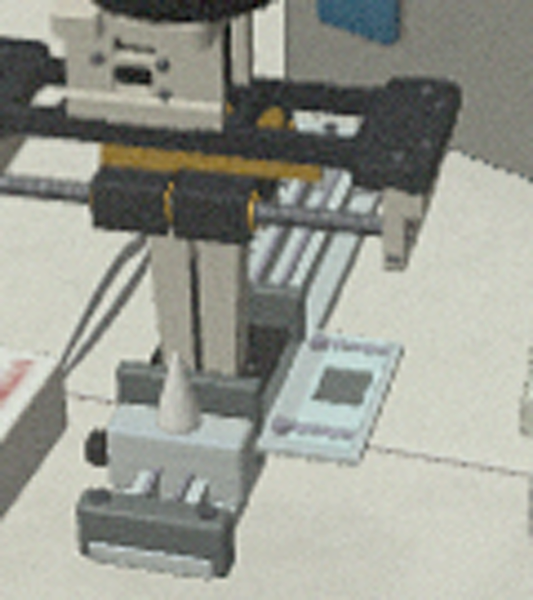

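The slider's shoulder is against the stop block. The tip moved 77.9 mm, which fits 62 mm of travel plus slip to the shoulder. The pad is still down, so I'll lift straight up and check.

```bash
python3 - <<'E'
from h import *
p=np.array(robot.current_tcp_pos()); robot.move_linear([p[0],p[1],60],speed=25); robot.move_linear([p[0],p[1],150])
robot.move_ptp([380,80,220],robot.current_eef_rot()); robot.sleep(.3)
T=robot.get_image("top"); S=robot.get_image("side"); print(robot.current_t(),robot.current_contact_force())
z=cv2.resize(S["img"][135:250,190:290],(522,600),interpolation=cv2.INTER_CUBIC)
cv2.imwrite("pics/s4.png",cv2.convertScaleAbs(z,alpha=1.5))
a=cv2.resize(T["img"][150:250,180:310],(780,600),interpolation=cv2.INTER_CUBIC)
cv2.imwrite("pics/t4.png",cv2.convertScaleAbs(a,alpha=1.5))
E
```

```text
12.1917 [-0.44605866  0.14280553 -0.07967915]
```

View pics/s4.png

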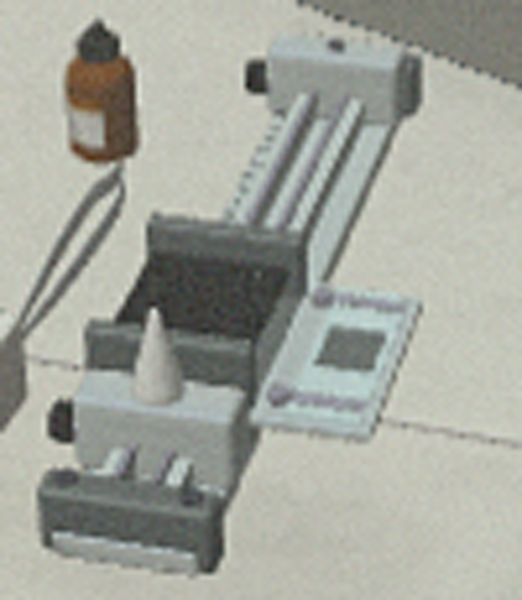

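View pics/t4.png

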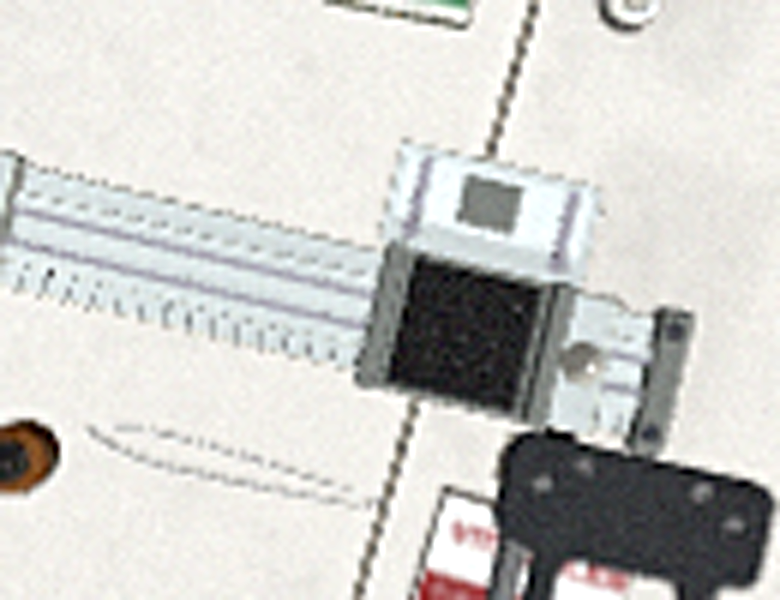

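The slider is flush against the cone stop with no visible gap, at about (565,350) in the top view. The pad is up, the arm is clear, and the loose things in view look undisturbed.

```bash
python3 -c "
from bench import robot
print(robot.hand_in())"
```

```text
the job is handed in; nothing more can be done
None
```

I pushed the slider against the cone-marked stop with the pad held down, let the pad come up, moved the arm clear and handed the job in at about 12 s; the hand-in returned no verdict.

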